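# Radio back in its corner and tuned

### The arm

A 6-joint arm with a two-finger parallel gripper is mounted at the origin on the work surface. World frame = base frame: x ahead of the robot, y to its left, z up, the work surface at z = 0. Lengths are in m, angles in rad, forces in N, time in s.
With the tool pointing down it reaches from about 0.35 to 0.85 m from the base axis. Payload 8.1 kg.
Tool frame: the origin (TCP) lies on the mounting face of the last link; the fingertips stand 186 mm ahead of it and the grasp point (between the pads) lies 167 mm ahead of it; z points along the fingers, y is the line along which they close (so a half turn about z gives the same grasp; the last joint's range is limited). The gripper opens to 93 mm and grips with 3 to 60 N. Pads are 15 mm wide; open, the fingers measure 128 mm over their backs; the gripper's body (75 mm by 188 mm) begins 65 mm behind the grasp point.
Start: joints at [1.098, 0.13, 1.488, -0, 1.523, -0.085], TCP at [0.227, 0.555, 0.405] pointing down, gripper open.
Joint ranges: [-2.96, 2.96], [-0.89, 2.26], [0.02, 2.5], [-1.34, 4.48], [0, 2.73], [-2.66, 2.66]. Speed limits (rad/s): [2.39, 2.39, 2.79, 3.14, 3.14, 3.14].

### API

Orientations are given as a rotation vector (axis times angle).
In Python, from plant import * gives the robot as it stands. The module is installed in compiled form; this text tells all that it offers.
- The arm moves only by the tool arm_command, never from a script. Its argument "increments" is a list of rows, each a list of 6 numbers: the shift along the tool's x, y, z in units of 0.2 m (1.0 is 0.2 m), then the turn, a rotation vector about the tool's x, y, z in units of pi rad (1.0 is pi rad). A call has exactly 5 rows; each row is the pose to reach, as a shift and turn from the pose commanded when the call began, along the tool's axes at that moment, turning the shorter way round; what a row does not reach only later rows make up. A row lasts 1/8 s, in which the tool goes at most 62.5 mm and 10.7 degrees, less where a joint would pass 70% of its speed; a pose out of reach is approached as far as the arm can. A call with a number of a shift or a turn outside -1 to 1 is refused whole. A call with a gripper value outside its range is refused whole. "fingers" is the closure, from -1 (fully open) to 1 (shut), set as the call begins (left out, the last holds). The fingers move at their own pace and stop on an object; "force" is the grip in N (left out, the last holds). Time passes only in rows, so rows that repeat a pose let the fingers close, or fill a call up. It gives the time, the measured TCP pose, the force, the opening and the grip force at its end, in the units of the state.
- read_state(): the state, without advancing time (a new reading comes with each control period).
- read_camera(name): name is "side" or "top"; returns a dict with "image" (384x512x3 uint8, red, green, blue), "fx", "fy", "cx", "cy" (pixels), "T" (4x4, takes a point from camera to world coordinates). Camera axes: x right, y down, z forward; pixel columns grow to the right and rows downward; lengths in m; the calibration is good to about 2 mm. A picture is of the moment at which its call begins. There is no depth.
- close_job(): hands the job in; it is judged then, once.
The state is a dict: "t": time; "q": joint angles; "dq": joint speeds; "joint_torque": joint torques, N m; "tool_pos": TCP position; "orientation": TCP orientation; "force": force on the tool from outside, world axes, zero at the start; "wrist_torque": the same for the moment, N m; "opening": finger opening in m; "gripper_force": force on a finger pad.
Only numpy, scipy, OpenCV 4.12 (cv2) and the standard library are available. Lean on these libraries where they do the work, as an engineer would, in place of code of your own. Each camera call takes 0.05 s, during which the arm holds its last target. There are 200 camera calls.

### The job

Put the radio back in its place and tune it, by pushing only: nothing is to be gripped or lifted. Push the wind-up radio gently along the board into the corner of the L-shaped pine ledge, until its back is flush against the long rail and its left side (as the robot sees it) is against the short end piece. Then, with the radio standing there, nudge the tuning lever on its top leftwards until it points at the raised rib, and leave the radio snug in the corner and everything else on the board where it was.

Things in the scene. Friction and masses are not known exactly. Their poses are not given: they have to be found in the camera images.
- fence: L-shaped pine ledge fixed to the board, 26 mm high, 20 mm thick. Origin: its inner corner, at board height. The long rail's inner face is the plane x = 0, running 320 mm along -y from the corner (the rail is on the +x side, away from the robot). The short end piece's inner face is the plane y = 0, running 110 mm along -x (piece on the +y side: left, seen from the robot). Turned up to 0.15 rad.
- radio: loose grey wind-up radio, box 90 (x) x 140 (y) x 55 mm high, 0.3 to 0.6 kg. Origin: centre of its underside. +x points out of its back, +y to its left; front (-x, faces the robot) and right side are plain. Crank on its back clears the ledge. Starts up to 80 mm from the rail and 130 mm from the end piece, turned up to 0.35 rad. Home: axes parallel to the ledge's, origin at (-45, -70) mm in it.
- radio_corner (a point): lower back left corner of the radio, at (45, 70, 0) mm from its origin in its own axes; it coincides with the ledge's origin when the radio is home
- tuning_lever (a joint): flat black lever on the radio's top, pivot axis vertical at (30, 0) mm in the radio's frame; radians. 0: points to the radio's front (-x); positive: tip swings to its left (+y). Travel -0.7 to 0.7; starts between -0.65 and 0; the rib is at 0.40. Stays where left; about 0.5 N at the peg. Arm 52 mm long, its top 60 mm above the board.
- lever_peg (a point): top centre of the upright black peg on the lever (12 mm diameter, 22 mm high, from 60 to 82 mm above the board), 45 mm from the pivot: the part to push sideways with a fingertip
- rib (a point): top centre of the raised black rib on the radio's top (17 x 5 mm, 4.5 mm high), lying radially just beyond the lever's tip, 65.5 mm from the pivot, left of the middle: the mark the lever must point at
- saucer: white ceramic saucer, 140 mm across, 20 mm high; origin under its centre. A bystander, to be left alone.
- tub: closed round white tub of petroleum jelly, 68 mm across, 44 mm high; origin under its centre. A bystander, to be left alone.
- hair_clip: purple plastic hair clip, about 70 x 35 x 40 mm high; origin under its centre. A bystander, to be left alone.
- keyring: flat aluminium keyring with two keys, about 75 mm long, 5 mm high; origin under its middle. A bystander, to be left alone.
- soap_box: closed white plastic soap box, 68 x 48 x 31 mm high; origin under its centre. A bystander, to be left alone.
- mug: blue ceramic mug, 80 mm across, 90 mm high, with a handle; origin under its centre. A bystander, to be left alone.
- clock: black alarm clock, 45 x 80 x 83 mm high; origin under its centre. A bystander, to be left alone.
Not all that is in view belongs to the job. What is meant by the radio is not orange, purple or turquoise, and is the smaller of those in its own colour.

How it is judged:
On the way, in this order (a step that is already met when the one before it is completed fails the run):
1. the radio stands flush in the corner (x of radio_corner in the frame of fence between -0.005 and 0.005 m and y of radio_corner in the frame of fence between -0.005 and 0.005 m and angle between the x axis of radio and the x axis of fence, either way round below 0.04 rad and angle between radio's own z axis and vertical below 0.04 rad and height (world z) of radio below 0.004 m), for 0.2 s.
2. the lever points at the rib with the radio still in the corner (all of step 1 and value of joint tuning_lever between 0.28 and 0.52 rad), for 0.2 s.
At the end, for the whole second after the job is handed in: The radio stands flat and still in the corner of the ledge: its lower back left corner within 5 mm of the ledge's inner corner along both the ledge's axes, square to it within 0.04 rad; the tuning lever within 0.12 rad of the rib (0.28 to 0.52 rad) (all of step 2 and linear speed of radio below 0.01 m/s); the robot touches nothing.
It fails at once if the radio is lifted (12 mm) or tipped (0.25 rad) (height (world z) of radio above 0.012 m or angle between radio's own z axis and vertical above 0.25 rad).
It fails at once if the radio or its lever is squeezed or pushed with more than 35 N (contact force between the fingers and radio above 35 N).
It fails at once if a bystander is moved by more than 20 mm or lifted (distance of any of saucer, tub, hair_clip, keyring, soap_box, mug, clock from where it was at the start of the episode above 0.02 m).
It also fails if it takes over 58 s, if anything falls off the work surface, if the arm or the gripper's body presses on something with over 40 N, if the wrist force passes 120 N, or if a joint passes its speed limit or range.

## Working session

There is one attempt and no reset: what is moved stays moved. The work goes in short steps, Python scripts to look and compute and a tool call to move; the robot and the scene stay as the last step left them, time stands still between calls to the robot, and variables do not carry over. Pictures are saved under pics/ and viewed, at most 10 in all, crops included, and the job is handed in when it is done.

Besides the shell and the picture viewer there is one more tool, called as a command line: name --pt "numbers of a row" for each row, then --argument value for the rest. arm_command: Moves the arm, as the interface text tells. Shifts and turns lie within -1 to 1; 1 stands for 0.2 m of shift or pi rad of turn. Its arguments: {"type":"object","properties":{"increments":{"type":"array","items":{"type":"array","items":{"type":"number","minimum":-1,"maximum":1}}},"fingers":{"type":"number"},"force":{"type":"number"}},"required":["increments"]}

```bash
mkdir -p pics; python3 - <<'E'
from plant import *
import cv2,numpy as np
s=read_state();print(s['t'],s['tool_pos'],s['orientation'],s['opening'])
for n in('top','side'):
    c=read_camera(n);cv2.imwrite(f'pics/{n}0.png',cv2.resize(c['image'][:,:,::-1],(768,576),interpolation=cv2.INTER_CUBIC))
    np.savez(f'{n}0.npz',**c);print(n,c['fx'],c['fy'],c['cx'],c['cy'],np.round(c['T'],3).tolist())
E
```

```text
0.0 [0.22674677 0.55526897 0.40370477] [-6.05202111e-01 -3.08221116e+00  2.71076252e-03] 0.0933375584897242
top 363.2061374142111 363.2061374142111 255.7892063464679 191.6463913806503 [[0.013, -0.99, 0.142, 0.403], [-1.0, -0.012, 0.011, 0.06], [-0.009, -0.142, -0.99, 1.032], [0.0, 0.0, 0.0, 1.0]]
side 430.470576857364 430.470576857364 260.0267410109279 190.61506148867713 [[0.99, -0.11, 0.092, 0.416], [-0.143, -0.748, 0.648, -0.853], [-0.002, -0.654, -0.756, 1.138], [0.0, 0.0, 0.0, 1.0]]
```

View pics/top0.png

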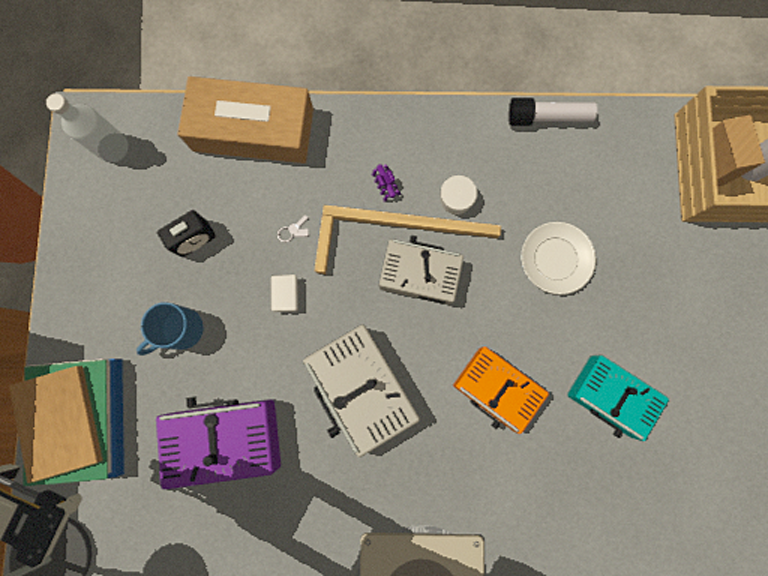

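View pics/side0.png

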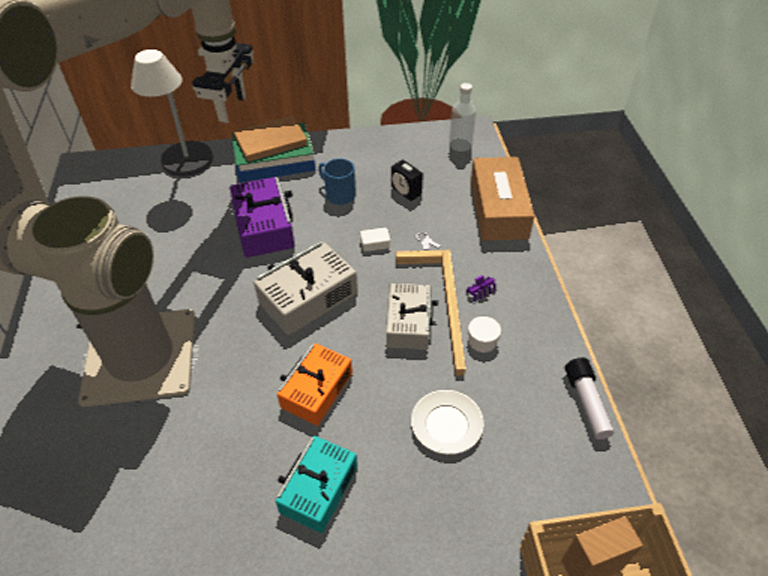

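The top view shows the small grey radio, its top face spanning about (381–464, 240–303) in the 1.5x picture. The ledge's inner corner is near (334, 218), and the saucer is at (558, 258). The larger grey radio, orange and turquoise ones are decoys.

```bash
cat > h.py <<'E'
import numpy as np,cv2
def cast(c,uv,z):
    uv=np.atleast_2d(np.asarray(uv,float));T=np.asarray(c['T'])
    d=np.c_[(uv[:,0]-c['cx'])/c['fx'],(uv[:,1]-c['cy'])/c['fy'],np.ones(len(uv))]@T[:3,:3].T
    o=T[:3,3];return o+d*((z-o[2])/d[:,2])[:,None]
def proj(c,P):
    T=np.asarray(c['T']);p=(np.atleast_2d(P)-T[:3,3])@T[:3,:3]
    return np.c_[c['fx']*p[:,0]/p[:,2]+c['cx'],c['fy']*p[:,1]/p[:,2]+c['cy']]
E
python3 - <<'E'
from h import *
c=dict(np.load('top0.npz'));im=c['image'];hsv=cv2.cvtColor(im,cv2.COLOR_RGB2HSV)
x0,y0,x1,y1=180,115,345,215
cv2.imwrite('pics/crop0.png',cv2.resize(im[y0:y1,x0:x1,::-1],None,fx=4.8,fy=4.8,interpolation=cv2.INTER_CUBIC))
R=np.array([[391,240],[464,252],[456,303],[381,290]])/1.5
print('radio',cast(c,R,.055).round(3))
# ledge
m=((hsv[:,:,0]>12)&(hsv[:,:,0]<28)&(hsv[:,:,1]>80)).astype(np.uint8);m[:125]=0;m[190:]=0;m[:,:200]=0;m[:,345:]=0
cn=max(cv2.findContours(m,0,2)[0],key=cv2.contourArea)
ap=cv2.approxPolyDP(cn,3,True)[:,0];print('ledge',ap.tolist(),cast(c,ap+.0,.026).round(3).tolist())
for x,y in [(280,180),(300,195),(290,198),(280,200)]:print(im[y,x],hsv[y,x])
E
```

```text
radio [[ 0.632  0.059  0.055]
 [ 0.611 -0.075  0.055]
 [ 0.517 -0.06   0.055]
 [ 0.539  0.076  0.055]]
ledge [[210, 180], [217, 180], [222, 145], [328, 158], [333, 151], [216, 137]] [[0.579, 0.201, 0.026], [0.579, 0.181, 0.026], [0.681, 0.17, 0.026], [0.646, -0.132, 0.026], [0.667, -0.146, 0.026], [0.704, 0.187, 0.026]]
[194 184 162] [ 21  42 194]
[70 66 57] [21 47 70]
[171 163 139] [ 23  48 171]
[153 153 142] [ 30  18 153]
```

View pics/crop0.png

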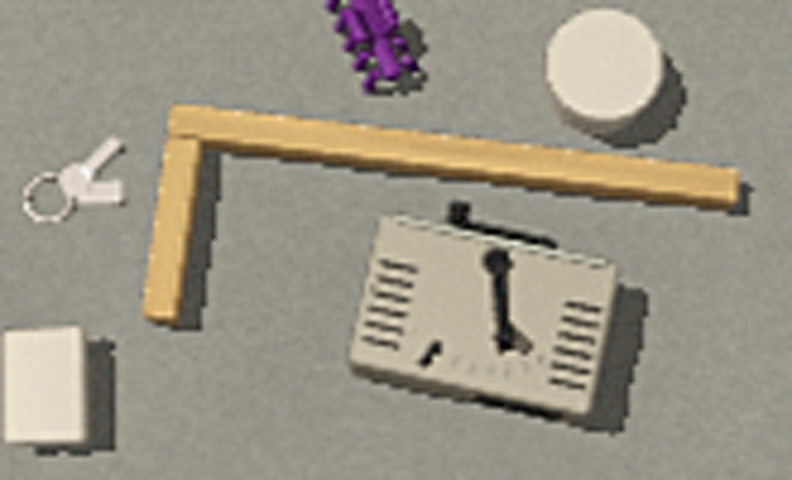

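```bash
cat >> h.py <<'E'
from scipy.spatial.transform import Rotation as Rot
O=np.array([.682,.170]);TH=-.111
def f2w(xf,yf): return O+np.array([[np.cos(TH),-np.sin(TH)],[np.sin(TH),np.cos(TH)]])@[xf,yf]
def w2f(p): return np.array([[np.cos(TH),np.sin(TH)],[-np.sin(TH),np.cos(TH)]])@(np.asarray(p)[:2]-O)
def plan(s,xf,yf,tip,yaw):
    "tool-frame shift/turn in units, for TCP at fence xf,yf, fingertip height tip, tool y at yaw from fence y"
    R=Rot.from_rotvec(s['orientation']);p=np.r_[f2w(xf,yf),tip+.186]
    a=TH+yaw; y=np.array([-np.sin(a),np.cos(a),0]);z=np.array([0,0,-1.]);G=Rot.from_matrix(np.c_[np.cross(y,z),y,z])
    return np.round(R.inv().apply(p-s['tool_pos'])/.2,3),np.round((R.inv()*G).as_rotvec()/np.pi,4)
E
python3 - <<'E'
from h import *
from plant import *
c=dict(np.load('top0.npz'));s=read_state()
print('big',[cast(c,np.array([[363,326],[423,418],[304,363]])/1.5,z)[:,:2].round(3).tolist() for z in(.08,.1)])
print('saucer',w2f(cast(c,np.array([[558,258]])/1.5,.02)[0]))
crop=lambda u:np.array(u)/4.8+[180,115]
R=cast(c,crop([[380,218],[617,262],[588,408],[350,362]]),.055);print(R.round(3))
ctr=R.mean(0);print('radio ctr f',w2f(ctr), 'yaws',[np.arctan2(-(b-a)[0],(b-a)[1])-TH for a,b in((R[1],R[0]),(R[2],R[3]))],[np.arctan2((b-a)[1],(b-a)[0])-TH for a,b in((R[2],R[1]),(R[3],R[0]))])
print(plan(s,-.185,-.175,.2,0),plan(s,-.185,-.175,.02,0),f2w(-.185,-.175))
E
```

```text
big [[[0.471, 0.106], [0.316, 0.001], [0.406, 0.207]], [[0.47, 0.105], [0.318, 0.002], [0.406, 0.204]]]
saucer [-0.02573326 -0.43186355]
[[ 0.63   0.063  0.055]
 [ 0.606 -0.072  0.055]
 [ 0.522 -0.056  0.055]
 [ 0.547  0.079  0.055]]
radio ctr f [-0.08653614 -0.17720203] yaws [np.float64(-0.06535951208796754), np.float64(-0.0697427113402629)] [np.float64(-0.08770884878508732), np.float64(-0.07784602819342328)]
(array([-2.185, -2.017,  0.092]), array([-0.0005, -0.0001, -0.0881])) (array([-2.185, -2.015,  0.992]), array([-0.0005, -0.0001, -0.0881])) [0.47875339 0.01656984]
```

arm_command --pt "-0.2 -0.18 0 0 0 0" --pt "-0.4 -0.37 0 0 0 -0.02" --pt "-0.6 -0.55 0 0 0 -0.04" --pt "-0.8 -0.74 0 0 0 -0.06" --pt "-1 -0.92 0 0 0 -0.088" --fingers -0.3

```text
t: 0.72
tool_pos: [0.3427, 0.3078, 0.4043]
orientation: [-0.17, -3.137, 0.001]
force: [1.3, 0.8, 0.2]
opening: 0.0607
gripper_force: 0.0
```

```bash
cat > p.py <<'E'
import sys
from h import *
from plant import *
s=read_state();a=[float(x) for x in sys.argv[1:]]
R=Rot.from_rotvec(s['orientation']).as_matrix();y=R[:,1]
print(round(s['t'],2),'f',w2f(s['tool_pos']).round(4),'tip',round(s['tool_pos'][2]-.186,4),'yaw',round(np.arctan2(-y[0],y[1])-TH,4),'F',np.round(s['force'],1),'op',round(s['opening'],3))
if a: print(plan(s,*a))
E
python3 p.py -.185 -.175 .12 0
```

```text
0.72 f [-0.3525  0.0994] tip 0.2183 yaw 0.0025 F [1.3 0.8 0.2] op 0.061
(array([-0.834, -1.374,  0.492]), array([-0.0001, -0.0001,  0.0008]))
```

arm_command --pt "-0.15 -0.2 0 0 0 0" --pt "-0.3 -0.4 0 0 0 0" --pt "-0.45 -0.6 0 0 0 0" --pt "-0.6 -0.8 0 0 0 0" --pt "-0.75 -1 0 0 0 0"

```text
t: 1.35
tool_pos: [0.4697, 0.0925, 0.4045]
orientation: [-0.175, -3.136, -0.0]
force: [0.5, -0.2, 1.2]
opening: 0.0604
gripper_force: 0.0
```

arm_command --pt "-0.084 -0.2 0.1 0 0 0" --pt "-0.084 -0.374 0.3 0 0 0" --pt "-0.084 -0.374 0.5 0 0 0" --pt "-0.084 -0.374 0.75 0 0 0" --pt "-0.084 -0.374 0.99 0 0 0"

```text
t: 1.98
tool_pos: [0.4773, 0.0177, 0.2051]
orientation: [-0.175, -3.137, 0.0]
force: [0.0, -0.4, 0.7]
opening: 0.0607
gripper_force: 0.0
```

```bash
python3 p.py -.09 -.175 .02 0; python3 - <<'E'
from plant import *
import cv2
c=read_camera('side');cv2.imwrite('pics/s1.png',cv2.resize(c['image'][120:280,150:350,::-1],(800,640)[:2],interpolation=2)[:600])
E
```

```text
1.98 f [-0.1866 -0.1741] tip 0.0191 yaw -0.0008 F [ 0.  -0.4  0.7] op 0.061
(array([-0.483, -0.004, -0.005]), array([-0.    , -0.    , -0.0002]))
```

View pics/s1.png

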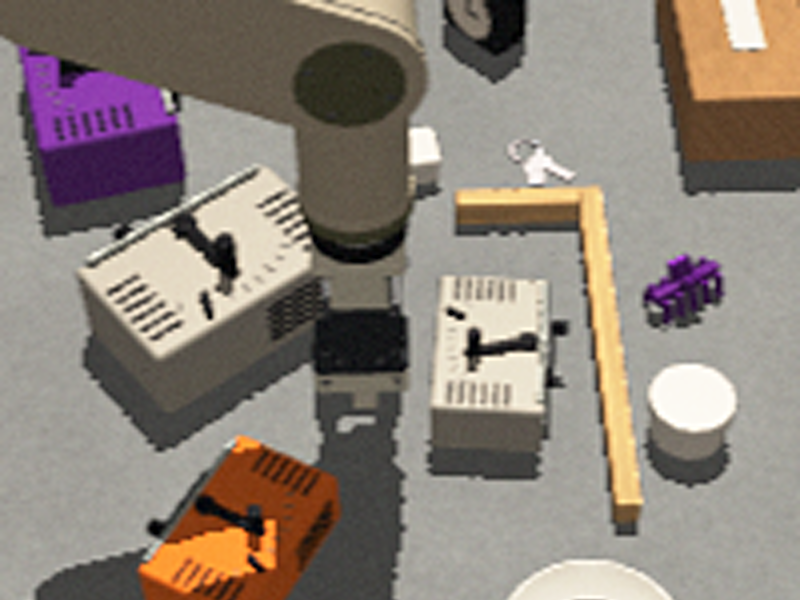

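The side view shows the gripper down in front of the radio (about (360, 400)), clear of the large grey one. Now I push forward gently.

arm_command --pt "-0.08 0 0 0 0 0" --pt "-0.15 0 0 0 0 0" --pt "-0.19 0 0 0 0 0" --pt "-0.22 0 0 0 0 0" --pt "-0.25 0 0 0 0 0"

```text
t: 2.65
tool_pos: [0.5273, 0.0123, 0.2068]
orientation: [-0.175, -3.136, 0.0]
force: [-2.5, -0.5, 1.0]
opening: 0.0601
gripper_force: 0.9
```

arm_command --pt "-0.02 0 0 0 0 0" --pt "-0.04 0 0 0 0 0" --pt "-0.06 0 0 0 0 0" --pt "-0.08 0 0 0 0 0" --pt "-0.1 0 0 0 0 0"

```text
t: 3.28
tool_pos: [0.5475, 0.0101, 0.2067]
orientation: [-0.175, -3.137, -0.0]
force: [-2.5, 1.0, 1.2]
opening: 0.0603
gripper_force: 1.0
```

```bash
python3 p.py
```

```text
3.27 f [-0.116  -0.1738] tip 0.0207 yaw -0.0003 F [-2.5  1.   1.2] op 0.06
```

arm_command --pt "-0.015 0 0 0 0 0" --pt "-0.03 0 0 0 0 0" --pt "-0.04 0 0 0 0 0" --pt "-0.05 0 0 0 0 0" --pt "-0.06 0 0 0 0 0"

```text
t: 3.9
tool_pos: [0.5593, 0.0087, 0.2067]
orientation: [-0.175, -3.137, 0.0]
force: [-1.8, 1.0, -0.0]
opening: 0.0606
gripper_force: 0.9
```

arm_command --pt "-0.005 0 0 0 0 0" --pt "-0.01 0 0 0 0 0" --pt "-0.015 0 0 0 0 0" --pt "-0.015 0 0 0 0 0" --pt "-0.015 0 0 0 0 0"

```text
t: 4.53
tool_pos: [0.5622, 0.0084, 0.2068]
orientation: [0.175, 3.136, -0.0]
force: [-0.1, 0.9, -0.4]
opening: 0.0607
gripper_force: 0.3
```

```bash
python3 p.py
```

```text
4.53 f [-0.1011 -0.1739] tip 0.0208 yaw -0.0003 F [-0.1  0.9 -0.4] op 0.061
```

Not touching the rail yet; another few millimetres.

arm_command --pt "-0.005 0 0 0 0 0" --pt "-0.01 0 0 0 0 0" --pt "-0.015 0 0 0 0 0" --pt "-0.015 0 0 0 0 0" --pt "-0.015 0 0 0 0 0"

```text
t: 5.15
tool_pos: [0.5653, 0.0081, 0.2068]
orientation: [0.175, 3.136, -0.0]
force: [-1.2, -0.1, 0.2]
opening: 0.0606
gripper_force: 0.4
```

```bash
python3 p.py; python3 - <<'E'
from plant import *
import cv2,numpy as np
c=read_camera('top');cv2.imwrite('pics/t2.png',cv2.resize(c['image'][115:215,180:345,::-1],None,fx=4.8,fy=4.8,interpolation=2));np.savez('top2.npz',**c)
E
```

```text
5.15 f [-0.0981 -0.1739] tip 0.0208 yaw -0.0003 F [-1.2 -0.1  0.2] op 0.061
```

View pics/t2.png

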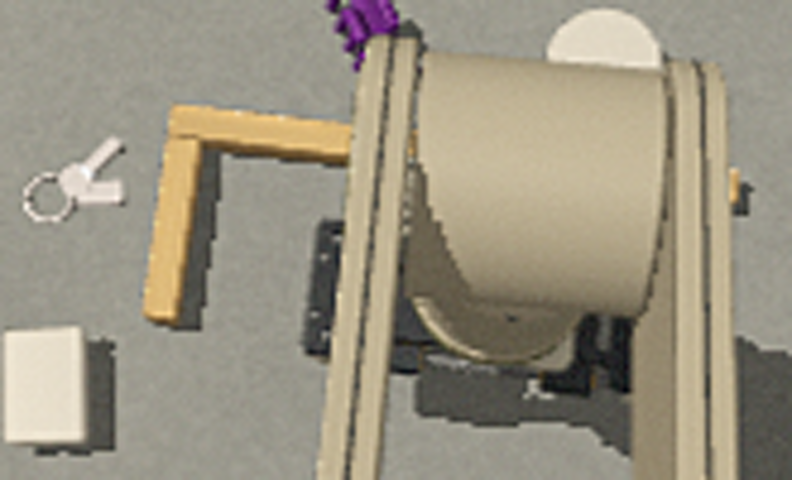

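The arm hides the radio from above (around (500, 250)), so I go by force: push on in small steps.

arm_command --pt "-0.005 0 0 0 0 0" --pt "-0.01 0 0 0 0 0" --pt "-0.015 0 0 0 0 0" --pt "-0.015 0 0 0 0 0" --pt "-0.015 0 0 0 0 0"

```text
t: 5.82
tool_pos: [0.5682, 0.0077, 0.2068]
orientation: [0.175, 3.136, -0.0]
force: [-1.0, 0.0, 1.1]
opening: 0.0604
gripper_force: 0.5
```

arm_command --pt "-0.005 0 0 0 0 0" --pt "-0.01 0 0 0 0 0" --pt "-0.01 0 0 0 0 0" --pt "-0.01 0 0 0 0 0" --pt "-0.01 0 0 0 0 0"

```text
t: 6.45
tool_pos: [0.5694, 0.0076, 0.2065]
orientation: [-0.174, -3.134, 0.0]
force: [-8.5, 0.3, 5.3]
opening: 0.0603
gripper_force: 4.0
```

```bash
python3 p.py
```

```text
6.45 f [-0.0939 -0.1739] tip 0.0205 yaw -0.0 F [-8.5  0.3  5.3] op 0.06
```

arm_command --pt "0.04 0 0 0 0 0" --pt "0.15 0 0 0 0 0" --pt "0.2 0 -0.2 0 0 0" --pt "0.2 0 -0.45 0 0 0" --pt "0.2 0 -0.6 0 0 0"

```text
t: 7.08
tool_pos: [0.5307, 0.012, 0.3297]
orientation: [0.175, 3.132, -0.0]
force: [0.8, -0.8, 0.1]
opening: 0.061
gripper_force: 0.0
```

```bash
python3 p.py -.045 -.30 .13 -1.5708; python3 -c "
from plant import *;print(read_state()['q'])"
```

```text
7.08 f [-0.1329 -0.1738] tip 0.1437 yaw -0.0003 F [ 0.8 -0.8  0.1] op 0.061
(array([-0.439, -0.631,  0.071]), array([0.0011, 0.001 , 0.4999]))
[-7.39951084e-02 -1.07750468e-02  1.77358867e+00  1.20548874e-05
  1.37446658e+00 -1.53347007e+00]
```

arm_command --pt "-0.09 -0.13 0 0 0 0.05" --pt "-0.18 -0.26 0 0 0 0.1" --pt "-0.27 -0.38 0 0 0 0.15" --pt "-0.36 -0.51 0 0 0 0.2" --pt "-0.439 -0.631 0 0 0 0.25" --fingers 0.35

```text
t: 7.7
tool_pos: [0.604, -0.1242, 0.3268]
orientation: [1.369, 2.826, 0.0]
force: [0.0, 0.3, 0.9]
opening: 0.0302
gripper_force: 0.0
```

arm_command --pt "0 0 0 0 0 0.05" --pt "0 0 0 0 0 0.1" --pt "0 0 0 0 0 0.15" --pt "0 0 0 0 0 0.2" --pt "0 0 0 0 0 0.25"

```text
t: 8.32
tool_pos: [0.6035, -0.1232, 0.3267]
orientation: [2.347, 2.088, 0.001]
force: [0.4, -0.8, 0.3]
opening: 0.0303
gripper_force: 0.0
```

```bash
python3 p.py -.045 -.30 .02 -1.5708; python3 - <<'E'
from plant import *
import cv2,numpy as np
c=read_camera('top');cv2.imwrite('pics/t3.png',cv2.resize(c['image'][115:215,180:345,::-1],None,fx=4.8,fy=4.8,interpolation=2));np.savez('top3.npz',**c)
E
```

```text
8.32 f [-0.0455 -0.3001] tip 0.1407 yaw -1.5764 F [ 0.4 -0.8  0.3] op 0.03
(array([0.001, 0.002, 0.604]), array([ 0.0003,  0.    , -0.0018]))
```

View pics/t3.png

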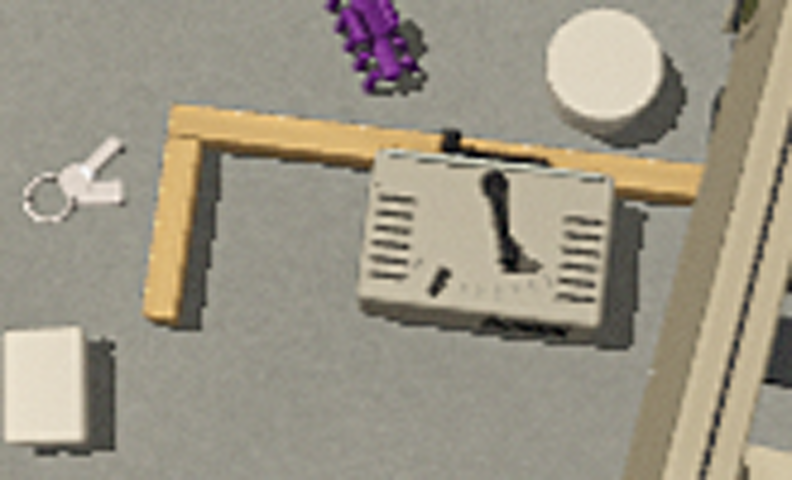

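The radio now sits flush against the rail (its back edge from (378,150) to (612,178)), still about 110 mm from the end piece. Next I lower the gripper on its right and push left.

arm_command --pt "0 0 0.2 0 0 0" --pt "0 0 0.4 0 0 0" --pt "0 0 0.6 0 0 0" --pt "0.06 0 0.605 0 0 0" --pt "0.12 0 0.605 0 0 0"

```text
t: 9.0
tool_pos: [0.6069, -0.0986, 0.2072]
orientation: [2.34, 2.095, 0.002]
force: [0.6, 0.4, 1.1]
opening: 0.0302
gripper_force: 0.0
```

arm_command --pt "0.05 0 0 0 0 0" --pt "0.1 0 0 0 0 0" --pt "0.14 0 0 0 0 0" --pt "0.17 0 0 0 0 0" --pt "0.2 0 0 0 0 0"

```text
t: 9.62
tool_pos: [0.6109, -0.0596, 0.2061]
orientation: [2.341, 2.094, 0.0]
force: [0.1, -3.3, 1.6]
opening: 0.0301
gripper_force: 1.4
```

```bash
python3 p.py -.045 -.150 .02 -1.5708
```

```text
9.62 f [-0.0452 -0.236 ] tip 0.0201 yaw -1.5713 F [ 0.1 -3.3  1.6] op 0.03
(array([0.43 , 0.001, 0.   ]), array([ 0.0002,  0.0001, -0.0002]))
```

Contact at about 3 N; push on 80 mm, then slow.

arm_command --pt "0.03 0 0 0 0 0" --pt "0.06 0 0 0 0 0" --pt "0.09 0 0 0 0 0" --pt "0.12 0 0 0 0 0" --pt "0.15 0 0 0 0 0"

```text
t: 10.25
tool_pos: [0.614, -0.0294, 0.2057]
orientation: [-2.341, -2.094, 0.0]
force: [0.3, -3.0, 1.7]
opening: 0.0302
gripper_force: 1.3
```

arm_command --pt "0.03 0 0 0 0 0" --pt "0.06 0 0 0 0 0" --pt "0.09 0 0 0 0 0" --pt "0.12 0 0 0 0 0" --pt "0.15 0 0 0 0 0"

```text
t: 10.88
tool_pos: [0.6174, 0.0005, 0.2057]
orientation: [-2.341, -2.094, 0.0]
force: [0.6, -2.3, 1.0]
opening: 0.03
gripper_force: 1.2
```

arm_command --pt "0.02 0 0 0 0 0" --pt "0.04 0 0 0 0 0" --pt "0.06 0 0 0 0 0" --pt "0.08 0 0 0 0 0" --pt "0.1 0 0 0 0 0"

```text
t: 11.5
tool_pos: [0.6196, 0.0201, 0.2057]
orientation: [-2.342, -2.094, 0.0]
force: [-0.3, -2.2, 0.7]
opening: 0.0304
gripper_force: 1.1
```

arm_command --pt "0.01 0 0 0 0 0" --pt "0.02 0 0 0 0 0" --pt "0.025 0 0 0 0 0" --pt "0.03 0 0 0 0 0" --pt "0.03 0 0 0 0 0"

```text
t: 12.12
tool_pos: [0.6202, 0.026, 0.2057]
orientation: [-2.341, -2.094, -0.0]
force: [-0.2, -0.9, 0.2]
opening: 0.0305
gripper_force: 0.5
```

```bash
python3 p.py
```

```text
12.12 f [-0.0455 -0.15  ] tip 0.0197 yaw -1.5711 F [-0.2 -0.9  0.2] op 0.03
```

arm_command --pt "0.005 0 0 0 0 0" --pt "0.01 0 0 0 0 0" --pt "0.015 0 0 0 0 0" --pt "0.015 0 0 0 0 0" --pt "0.015 0 0 0 0 0"

```text
t: 12.75
tool_pos: [0.6206, 0.029, 0.2057]
orientation: [-2.341, -2.094, -0.0]
force: [-0.7, 1.5, -0.5]
opening: 0.0298
gripper_force: 0.2
```

arm_command --pt "0.005 0 0 0 0 0" --pt "0.01 0 0 0 0 0" --pt "0.01 0 0 0 0 0" --pt "0.01 0 0 0 0 0" --pt "0.01 0 0 0 0 0"

```text
t: 13.38
tool_pos: [0.6208, 0.0306, 0.2057]
orientation: [2.342, 2.094, -0.0]
force: [0.9, -5.5, -1.3]
opening: 0.0302
gripper_force: 2.4
```

arm_command --pt "0.003 0 0 0 0 0" --pt "0.006 0 0 0 0 0" --pt "0.006 0 0 0 0 0" --pt "0.006 0 0 0 0 0" --pt "0.006 0 0 0 0 0"

```text
t: 14.0
tool_pos: [0.621, 0.0309, 0.2059]
orientation: [2.341, 2.093, -0.002]
force: [-0.3, -9.8, 0.9]
opening: 0.0296
gripper_force: 4.9
```

arm_command --pt "-0.02 0 0 0 0 0" --pt "-0.1 0 0 0 0 0" --pt "-0.15 0 -0.2 0 0 0" --pt "-0.15 0 -0.35 0 0 0" --pt "-0.15 0 -0.45 0 0 0" --fingers 1

```text
t: 14.62
tool_pos: [0.6179, 0.0016, 0.2977]
orientation: [2.341, 2.093, 0.003]
force: [0.3, 0.3, 0.1]
opening: 0.0005
gripper_force: 0.0
```

```bash
python3 p.py; python3 - <<'E'
from plant import *
import cv2,numpy as np
c=read_camera('top');np.savez('top4.npz',**c);d=read_camera('side');np.savez('side4.npz',**d)
a=cv2.resize(c['image'][115:215,190:315,::-1],(500,400),interpolation=2);b=cv2.resize(d['image'][150:260,230:330,::-1],(300,330),interpolation=2)
o=np.zeros((400,800,3),np.uint8);o[:,:500]=a;o[:330,500:]=b
cv2.imwrite('pics/t4.png',o)
E
```

```text
14.62 f [-0.045  -0.1745] tip 0.1117 yaw -1.5716 F [0.3 0.3 0.1] op 0.001
```

View pics/t4.png

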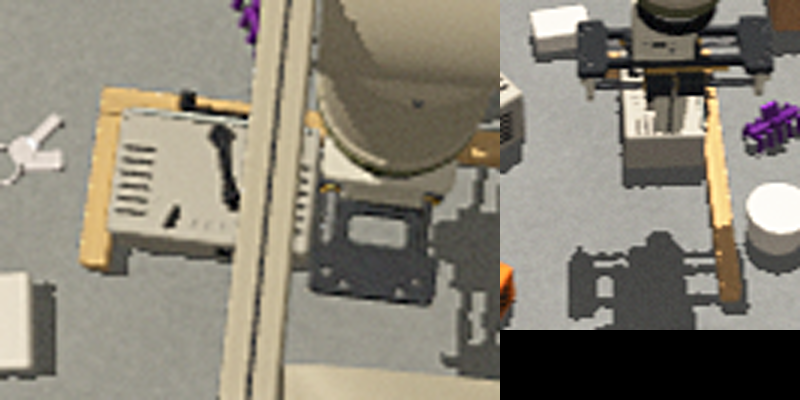

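Side and top views show the radio seated in the corner: left edge on the end piece near (110, 170), back on the rail. Now the lever: closed fingertips go right of the peg at 68 mm height.

```bash
python3 p.py -.058 -.125 .068 -1.5708
```

```text
14.72 f [-0.0445 -0.1741] tip 0.1127 yaw -1.5713 F [-0.1  0.3  0.4] op 0.001
(array([ 0.245, -0.069,  0.223]), array([ 0.0015, -0.0001, -0.0002]))
```

arm_command --pt "0.1 -0.04 0 0 0 0" --pt "0.2 -0.069 0 0 0 0" --pt "0.245 -0.069 0.1 0 0 0" --pt "0.245 -0.069 0.18 0 0 0" --pt "0.245 -0.069 0.22 0 0 0"

```text
t: 15.35
tool_pos: [0.6084, 0.0524, 0.2488]
orientation: [-2.339, -2.093, 0.005]
force: [0.3, -0.8, 1.0]
opening: 0.0006
gripper_force: 0.0
```

arm_command --pt "0.03 0 0 0 0 0" --pt "0.06 0 0 0 0 0" --pt "0.09 0 0 0 0 0" --pt "0.12 0 0 0 0 0" --pt "0.15 0 0 0 0 0"

```text
t: 15.98
tool_pos: [0.6128, 0.0827, 0.2521]
orientation: [2.341, 2.094, 0.001]
force: [-0.9, -0.3, -0.4]
opening: 0.0007
gripper_force: 0.4
```

arm_command --pt "0.03 0 0 0 0 0" --pt "0.06 0 0 0 0 0" --pt "0.09 0 0 0 0 0" --pt "0.12 0 0 0 0 0" --pt "0.14 0 0 0 0 0"

```text
t: 16.6
tool_pos: [0.6159, 0.1105, 0.2518]
orientation: [2.341, 2.094, 0.0]
force: [0.5, -1.1, 1.0]
opening: 0.0003
gripper_force: 0.3
```

```bash
python3 p.py -.058 -.0634 .068 -1.5708
```

```text
16.6 f [-0.0591 -0.0665] tip 0.0658 yaw -1.571 F [ 0.5 -1.1  1. ] op 0.0
(array([ 0.015,  0.005, -0.011]), array([ 0.0001, -0.    , -0.0001]))
```

arm_command --pt "0.008 0 0 0 0 0" --pt "0.015 0 0 0 0 0" --pt "0.015 0 0 0 0 0" --pt "-0.03 0 0 0 0 0" --pt "-0.1 0 0 0 0 0"

```text
t: 17.23
tool_pos: [0.6134, 0.0896, 0.2517]
orientation: [-2.341, -2.095, 0.0]
force: [0.5, -0.4, 0.8]
opening: 0.0006
gripper_force: 0.0
```

arm_command --pt "-0.1 0 -0.15 0 0 0" --pt "-0.3 0 -0.35 0 0 0" --pt "-0.5 0 -0.45 0 0 0" --pt "-0.75 0 -0.45 0 0 0" --pt "-1 0 -0.45 0 0 0"

```text
t: 17.85
tool_pos: [0.5907, -0.1109, 0.3425]
orientation: [2.341, 2.093, 0.001]
force: [0.7, -0.1, 1.0]
opening: 0.0004
gripper_force: 0.0
```

```bash
python3 p.py; python3 - <<'E'
from plant import *
from h import *
c=read_camera('top');np.savez('top5.npz',**c)
cv2.imwrite('pics/t5.png',cv2.resize(c['image'][125:195,200:300,::-1],(800,560),interpolation=2))
P=lambda a,r,z:np.r_[f2w(-.015-r*np.cos(a),-.07+r*np.sin(a)),z]
def px(p):return ((proj(c,p)[0]-[200,125]+.5)*8-.5).round()
print('pivot',px(P(0,0,.06)),'peg.28,.4,.52',[px(P(a,.045,.082)) for a in(.28,.4,.52)],'rib',px(P(.4,.0655,.0595)))
print('top corners',[px(np.r_[f2w(x,y),.055]) for x,y in((0,0),(0,-.14),(-.09,-.14),(-.09,0))])
E
```

```text
17.85 f [-0.0596 -0.2893] tip 0.1565 yaw -1.5714 F [ 0.7 -0.1  1. ] op 0.0
pivot [364. 200.] peg.28,.4,.52 [array([308., 303.]), array([294., 296.]), array([280., 288.])] rib [267. 362.]
top corners [array([170., 138.]), array([571., 186.]), array([540., 440.]), array([134., 391.])]
```

View pics/t5.png

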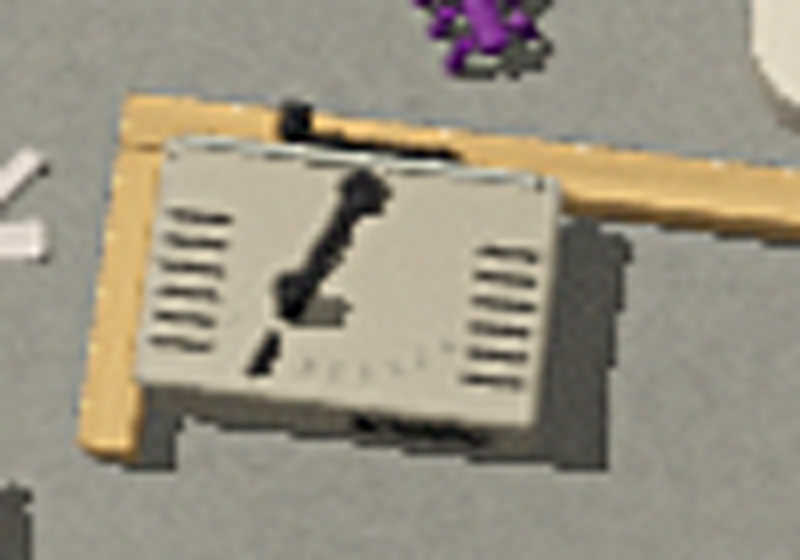

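The top view shows the radio's top corners at (168,138) and (555,180), matching the home prediction to about 2 mm. The lever from (363,188) to the peg at (292,293) points at the rib (264,352), about 0.37 rad. The arm is clear, so I hand in.

```bash
python3 -c "
from plant import *;print(close_job())"
```

```text
the job is handed in; nothing more can be done
None
```

I pushed the radio into the ledge corner and nudged its lever to about 0.37 rad, nearly at the rib (0.40). The last picture showed the radio within about 2 mm of home with the arm clear, and I handed the job in; no verdict came back.

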